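# Put the four magnets away in their own trays

## Robot

A 6-joint arm with a two-finger parallel gripper is mounted at the origin on the work surface. World frame = base frame: x ahead of the robot, y to its left, z up, the work surface at z = 0. Lengths are in m, angles in degrees, forces in N, time in s.
With the tool pointing down it reaches from about 0.3 to 0.75 m from the base axis. Payload 8.5 kg.
Tool frame: the origin (TCP) lies between the finger pads; the fingertips stand 22 mm ahead of it and the grasp point (between the pads) lies 3 mm ahead of it (env.nose_length is the distance from the TCP to the fingertips, in m); z points along the fingers, x is the direction in which the jaws open and shut, and the axes are right-handed (so a half turn about z gives the same grasp; the last joint's range is limited). The gripper opens to 85 mm and grips with 20 to 120 N. Pads are 22 mm wide; open, the fingers measure 114 mm over their backs; the gripper's body (76 mm by 85 mm) begins 54 mm behind the grasp point. The pads swing forward as they close: fully open they stand 13 mm farther back than shut.
Start: joints at [-80.575, 21.807, 74.336, -0, 83.858, -12.336], TCP at [0.204, -0.511, 0.253] pointing down, gripper open.
Joint ranges: [-178.18, 178.18], [-50.72, 133.34], [12.68, 142.11], [-81.47, 261.47], [9.98, 163.14], [-165.26, 165.26]. Speed limits (degrees/s): [136.94, 136.94, 180, 180, 180, 180].

## Interface

Orientations are given as a 3x3 rotation matrix whose columns are the frame's x, y, z axes.
In Python, from rig import env gives the robot as it stands.
- The arm moves only by the tool arm_command, never from a script. Its argument "steps" is a list of rows, each an object with "delta_pos": the shift along the world's x, y, z in mm, a list of three; "dr": the turn, a rotation vector about the world's x, y, z in degrees, a list of three. In form: [{"delta_pos": [dx, dy, dz], "dr": [wx, wy, wz]}, ...]. A call has 1 to 20 rows; each row shifts and turns the commanded pose from where the row before left it; what a row does not reach is not made up. A row lasts 1/10 s, in which the tool goes at most 50 mm and 8.59 degrees, less where a joint would pass 70% of its speed; a pose out of reach is approached as far as the arm can. A call with a gripper value outside its range is refused whole. "grip" is the opening, from 0 (shut) to 1 (fully open), set as the call begins (left out, the last holds). The fingers move at their own pace and stop on an object; "squeeze" is the grip in N (left out, the last holds). Time passes only in rows, so rows that do not move let the fingers close. It gives the time, the measured TCP pose, the force and the opening at its end, in the units of the state.
- env.observe(): the state, without advancing time (a new reading comes with each control period).
- env.get_image(name): name is "scene" or "top" or "wrist"; returns the picture (400x640x3 uint8, blue, green, red); there is no depth.
- env.get_calibration(name): a dict with "fx", "fy", "cx", "cy" (pixels), "view" (4x4, takes a point from world to camera coordinates). Camera axes: x right, y up, looking along -z (the intrinsics and any distortion apply to the point x, -y, -z); pixel columns grow to the right and rows downward; lengths in m; the calibration is good to about 2 mm. A picture is of the moment at which its call begins: read the wrist's pose just before it. get_calibration takes no time and is no camera call; for the wrist camera it gives the pose at the moment of the call.
- env.close_job(): hands the job in, once; it reports no verdict.
The state is a dict: "time_s": time; "q": joint angles; "qvel": joint speeds; "joint_efforts": joint torques, N m; "position": TCP position; "tool_rot": TCP orientation; "ft_force": force on the tool from outside, world axes, zero at the start; "wrist_torque": the same for the moment, N m; "grip_width": finger opening in m.
Only numpy, scipy, OpenCV 4.12 (cv2) and the standard library are available. Lean on these libraries where they do the work, as an engineer would, in place of code of your own. Each camera call takes 0.05 s, during which the arm holds its last target. There are 200 camera calls.

## Task

Put the four loose steel magnets away so that they cannot snap together, each lying flat on the floor of its own tray: the horseshoe magnet in the wide tray, the bar magnet in the long narrow tray, the ring magnet in the larger round dish and the solid disc magnet in the smaller round dish. Leave the roll of tape and the wooden block where they are.

Things in the scene. Friction and masses are not known exactly. Their poses are not given: they have to be found in the camera images.
- horseshoe_mid (a point): Horseshoe-shaped steel magnet lying flat, 68 mm long, 56 mm across the legs, 24 mm thick, 0.15 to 0.31 kg. The legs are 16 mm wide with a 24 mm gap between them and straight, parallel outer sides on the open half. The point is the centre of its outline, half-way up (12 mm above its underside); x runs along the legs towards the open end, y across the legs, z up.
- bar_mid (a point): Plain steel bar magnet lying flat, 75 mm long, 22 mm wide, 24 mm high, 0.14 to 0.28 kg. The point is its centre, half-way up; x along its length, y across, z up.
- ring_mid (a point): Steel ring magnet lying flat, 54 mm outer diameter, 26 mm hole, 24 mm high, 0.14 to 0.28 kg. The point is on its axis, half-way up; z up.
- disc_mid (a point): Solid round steel disc magnet (a puck without a hole), 36 mm diameter, 24 mm high, 0.11 to 0.23 kg, standing on its flat face. The point is its centre, half-way up; z up.
- wide_tray: Wide, nearly square shallow tray, light plastic rim with a dark floor, 97 mm along x by 85 mm along y outside, well 91 by 79 mm. Rim 3 mm thick, its top 9 mm above the counter; floor 2.5 mm above the counter. Fixed to the counter. Origin: centre of its underside, z up. The home of the horseshoe magnet, legs along the tray's x axis, either way round.
- narrow_tray: Long narrow shallow tray, light plastic rim with a dark floor, 105 mm along x by 52 mm along y outside, well 99 by 46 mm. Rim 3 mm thick, its top 9 mm above the counter; floor 2.5 mm above the counter. Fixed. Origin: centre of its underside, z up. The home of the bar magnet, its length along the tray's x axis, either way round.
- big_dish: The larger round shallow dish, light plastic rim with a dark floor, 84 mm outside diameter, well 78 mm in diameter. Rim 3 mm thick, its top 9 mm above the counter; floor 2.5 mm above the counter. Fixed. Origin: centre of its underside, z up. The home of the ring magnet.
- small_dish: The smaller round shallow dish, light plastic rim with a dark floor, 66 mm outside diameter, well 60 mm in diameter. Rim 3 mm thick, its top 9 mm above the counter; floor 2.5 mm above the counter. Fixed. Origin: centre of its underside, z up. The home of the disc magnet.
- tape_mid (a point): Roll of paper tape lying flat, 72 mm outer diameter, 50 mm hole, 18 mm high, loose; not a magnet, stays where it is. The point is on its axis, half-way up; z up.
- block_mid (a point): Pale wooden block, 60 mm long (x), 30 mm wide (y), 20 mm high, loose; not a magnet, stays where it is. The point is its centre, half-way up; z up.
Mind the look-alikes: they are no part of the job. Leave any green or turquoise look-alike of the narrow_tray alone. Leave any orange look-alike of the part that bears horseshoe_mid alone.

How it is judged:
By the outcome, as a careful person would: the job done as asked, in the order asked, and still so for the second after the job is handed in, with the robot touching nothing.
It also fails if it takes over 120 s, if anything falls off the work surface, if the arm or the gripper's body presses on something with over 40 N, if the wrist force passes 120 N, or if a joint passes its speed limit or range.

## Working session

There is one attempt and no reset: what is moved stays moved. The work goes in short steps, Python scripts to look and compute and a tool call to move; the robot and the scene stay as the last step left them, time stands still between calls to the robot, and variables do not carry over. Pictures are saved under pics/ and viewed, about 12 in all and at most 16, crops included, and the job is handed in when it is done.

Besides the shell and the picture viewer there is one more tool, called after "Emit:" as a command line: name --argument value ..., lists and objects as JSON in quotes. arm_command: Moves the arm, as the interface text tells. Its arguments: {"type":"object","properties":{"steps":{"type":"array"},"grip":{"type":"number"},"squeeze":{"type":"number"}},"required":["steps"]}

```bash
mkdir -p pics; ls; python3 - <<'E'
from rig import env
import cv2
for n in("top","scene"):
    cv2.imwrite(f"pics/{n}0.png",env.get_image(n)); c=env.get_calibration(n); print(n,c)
s=env.observe();print(s)
E
```

```text
pics
top {'fx': 520.6325143873277, 'fy': 520.6325143873277, 'cx': 316.9171011089258, 'cy': 199.23223473154533, 'view': array([[ 0.02360738, -0.99969443,  0.00733019, -0.00454305],
       [ 0.97988289,  0.02459175,  0.19805243, -0.45101802],
       [-0.19817217,  0.00250723,  0.98016402, -1.51675345],
       [ 0.        ,  0.        ,  0.        ,  1.        ]])}
scene {'fx': 412.1384052787948, 'fy': 412.1384052787948, 'cx': 320.06928699820884, 'cy': 206.48703961571516, 'view': array([[ 0.61008903,  0.79232136,  0.00427074, -0.28520399],
       [-0.5685682 ,  0.43403191,  0.69881793,  0.23002786],
       [ 0.55183473, -0.42876936,  0.71528684, -1.40593247],
       [ 0.        ,  0.        ,  0.        ,  1.        ]])}
{'time_s': 0.1, 'q': array([-8.05746689e+01,  2.18364055e+01,  7.43807786e+01,  1.88056825e-03,
        8.38590595e+01, -1.23331278e+01]), 'qvel': array([ 0.01321463,  0.01794035, -0.1219858 , -0.07537633,  0.08884156,
       -0.02165963]), 'joint_efforts': array([ 3.64820196e-03, -4.49223268e+01, -2.31655222e+01, -1.56648643e-04,
        3.73526680e-03, -1.62089640e-05]), 'position': array([ 0.20386931, -0.51055372,  0.25277813]), 'tool_rot': array([[ 3.70691157e-01, -9.28756175e-01, -1.85725296e-04],
       [-9.28755293e-01, -3.70691068e-01,  1.31808103e-03],
       [-1.29302261e-03, -3.16107631e-04, -9.99999114e-01]]), 'ft_force': array([-0.22800653,  0.4132529 ,  0.03897782]), 'wrist_torque': array([-0.03143506,  0.01114373,  0.03245795]), 'grip_width': 0.0858067314805364}
```

View pics/top0.png

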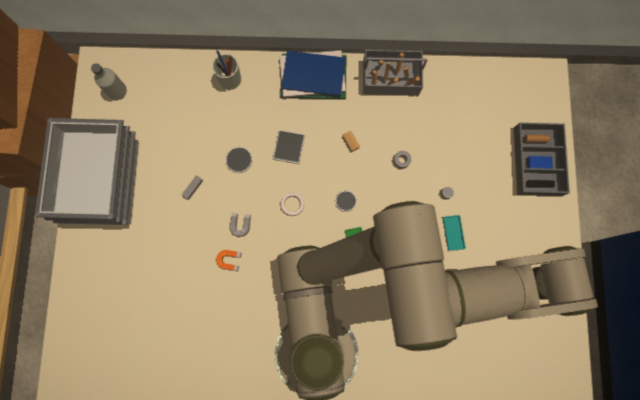

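View pics/scene0.png

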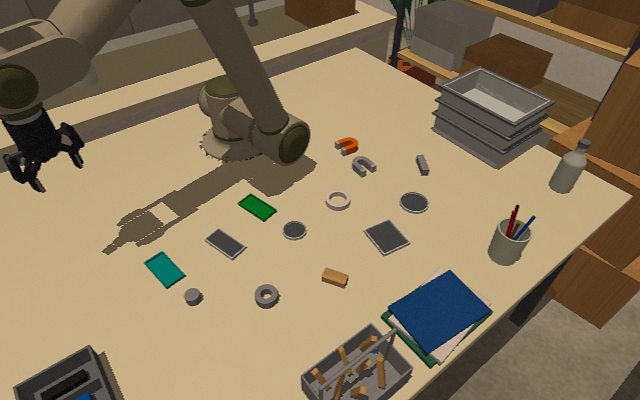

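```bash
cat > h.py <<'E'
from rig import env
import numpy as np, cv2
def ray(c,u,v,z):
    R=c["view"][:3,:3];t=c["view"][:3,3];o=-R.T@t
    d=R.T@np.array([(u-c["cx"])/c["fx"],-(v-c["cy"])/c["fy"],-1.])
    return (o+d*(z-o[2])/d[2])[:2]
def proj(c,p):
    q=c["view"][:3,:3]@np.asarray(p)+c["view"][:3,3]
    return np.array([c["cx"]+c["fx"]*q[0]/-q[2],c["cy"]-c["fy"]*q[1]/-q[2]])
def shot(n,f):
    c=env.get_calibration(n);i=env.get_image(n);cv2.imwrite(f"pics/{f}.png",i);return c,i
E
python3 - <<'E'
from h import *
c=env.get_calibration("top");s=env.get_calibration("scene")
T=dict(horse=(240,224,.012),bar=(192,187,.012),ring=(402,159,.012),disc=(447,193,.012),wide=(289,147,.006),big=(239,160,.006),small=(346,201,.006),tape=(292,204,.01),block=(351,141,.01))
S=dict(horse=(364,165,.012),bar=(422,165,.012),ring=(266,295,.012),disc=(193,297,.012),wide=(386,237,.006),big=(414,203,.006),small=(294,230,.006),narrow=(225,243,.006),n1=(206,243,.009),n2=(234,257,.009),n3=(246,243,.009),n4=(218,230,.009))
for k in {**T,**S}:
    print(k,*[np.round(ray(cc,*D[k]),3) for cc,D in((c,T),(s,S)) if k in D])
print(env.get_calibration("wrist"))
E
```

```text
horse [0.375 0.238] [0.377 0.244]
bar [0.486 0.391] [0.487 0.389]
ring [ 0.592 -0.256] [ 0.59  -0.254]
disc [ 0.487 -0.393] [ 0.491 -0.391]
wide [0.624 0.098] [0.629 0.097]
big [0.578 0.252] [0.585 0.25 ]
small [ 0.456 -0.083] [ 0.46  -0.083]
tape [0.441 0.082]
block [ 0.647 -0.096]
narrow [ 0.387 -0.253]
n1 [ 0.36  -0.293]
n2 [ 0.444 -0.257]
n3 [ 0.423 -0.21 ]
n4 [ 0.338 -0.247]
{'fx': 326.4158074854447, 'fy': 326.4158074854447, 'cx': 316.32230105672267, 'cy': 199.8600586847771, 'view': array([[ 0.37071275, -0.92874578, -0.00182489, -0.55009213],
       [ 0.89485583,  0.35771002, -0.26697675,  0.03474023],
       [ 0.24860631,  0.09733867,  0.96370124, -0.37865497],
       [ 0.        ,  0.        ,  0.        ,  1.        ]])}
```

Emit:
arm_command --steps '[{"delta_pos": [28,26,10],"dr": [0,0,0]},{"delta_pos": [28,26,10],"dr": [0,0,0]},{"delta_pos": [28,26,10],"dr": [0,0,0]},{"delta_pos": [28,26,10],"dr": [0,0,0]},{"delta_pos": [28,26,10],"dr": [0,0,0]},{"delta_pos": [28,26,10],"dr": [0,0,0]},{"delta_pos": [28,26,10],"dr": [0,0,0]},{"delta_pos": [28,26,10],"dr": [0,0,0]},{"delta_pos": [28,26,10],"dr": [0,0,0]},{"delta_pos": [28,26,10],"dr": [0,0,0]},{"delta_pos": [0,0,0],"dr": [0,0,0]},{"delta_pos": [0,0,0],"dr": [0,0,0]}]' --grip 1 --squeeze 60

```text
time_s: 1.3
position: [0.4841, -0.2503, 0.3529]
tool_rot: [[0.372, -0.928, -0.001], [-0.928, -0.372, 0.0], [-0.001, 0.001, -1.0]]
ft_force: [0.0, -0.1, -0.2]
grip_width: 0.0857
```

```bash
python3 - <<'E'
from h import *
c,i=shot("wrist","w1"); np.save("w1.npy",c,allow_pickle=True)
print(env.nose_length, env.observe()["q"].round(1))
E
```

```text
0.022 [-39.9  18.5  63.2  -0.   98.4  28.4]
```

View pics/w1.png

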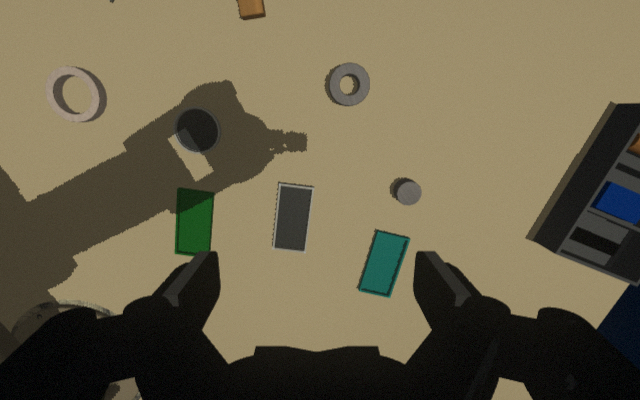

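```bash
python3 - <<'E'
from h import *
c=np.load("w1.npy",allow_pickle=True).item()
for k,u,v,z in [("ring",348,83,.024),("disc",408,190,.024),("small",198,130,.009),("nar",293,217,.009),("n1",280,183,.009),("n2",313,185,.009),("n3",305,251,.009),("n4",273,247,.009),("tape",74,94,.018)]: print(k,ray(c,u,v,z).round(4))
# ring / disc / dish outlines by threshold
i=cv2.imread("pics/w1.png");print(i[83,335],i[191,407],i[60,420],i[130,198],i[117,180])
E
```

```text
ring [ 0.5927 -0.2516]
disc [ 0.4929 -0.3871]
small [ 0.4596 -0.0829]
nar [ 0.3895 -0.2511]
n1 [ 0.4312 -0.215 ]
n2 [ 0.4463 -0.2607]
n3 [ 0.3447 -0.2878]
n4 [ 0.3326 -0.2397]
tape [0.4452 0.0805]
[ 95 100 105] [ 90  99 105] [109 141 158] [23 29 30] [29 35 36]
```

Emit:
arm_command --steps '[{"delta_pos": [2,-28,-30],"dr": [0,0,0]},{"delta_pos": [2,-28,-30],"dr": [0,0,0]},{"delta_pos": [2,-28,-30],"dr": [0,0,0]},{"delta_pos": [2,-28,-30],"dr": [0,0,0]},{"delta_pos": [0,-27,-30],"dr": [0,0,0]},{"delta_pos": [0,0,-30],"dr": [0,0,0]},{"delta_pos": [0,0,-30],"dr": [0,0,0]},{"delta_pos": [0,0,-30],"dr": [0,0,0]},{"delta_pos": [0,0,-20],"dr": [0,0,0]},{"delta_pos": [0,0,0],"dr": [0,0,0]},{"delta_pos": [0,0,0],"dr": [0,0,0]}]'

```text
time_s: 2.45
position: [0.4913, -0.3906, 0.0937]
tool_rot: [[0.37, -0.929, -0.0], [-0.929, -0.37, -0.0], [-0.0, 0.0, -1.0]]
ft_force: [-0.4, -0.7, 0.9]
grip_width: 0.0853
```

```bash
python3 - <<'E'
from h import *
c,i=shot("wrist","w2");o=env.observe()["position"]
print(o,proj(c,(.492,-.389,.024)),proj(c,(o[0],o[1],.024)))
E
```

```text
[ 0.49169173 -0.39072252  0.09451071] [313.10124753 221.09935882] [315.51754709 222.51676799]
```

View pics/w2.png

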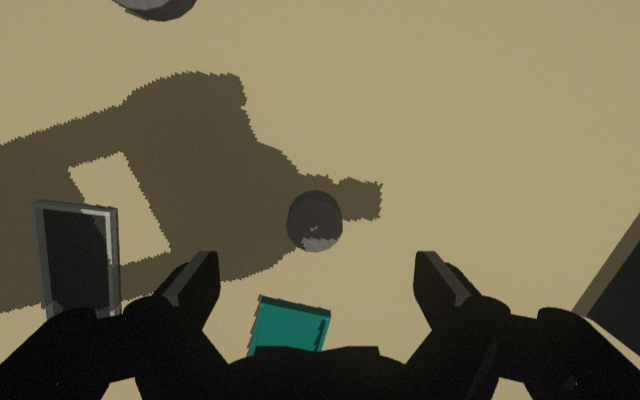

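Emit:
arm_command --steps '[{"delta_pos": [0,0,-20],"dr": [0,0,0]},{"delta_pos": [0,0,-20],"dr": [0,0,0]},{"delta_pos": [0,0,-19],"dr": [0,0,0]},{"delta_pos": [0,0,0],"dr": [0,0,0]},{"delta_pos": [0,0,0],"dr": [0,0,0]}]'

```text
time_s: 3.0
position: [0.4922, -0.3904, 0.0357]
tool_rot: [[0.371, -0.929, 0.001], [-0.929, -0.371, -0.001], [0.002, -0.001, -1.0]]
ft_force: [-0.3, -0.1, 1.2]
grip_width: 0.0855
```

Emit:
arm_command --steps '[{"delta_pos": [0,0,0],"dr": [0,0,0]},{"delta_pos": [0,0,0],"dr": [0,0,0]},{"delta_pos": [0,0,0],"dr": [0,0,0]},{"delta_pos": [0,0,0],"dr": [0,0,0]},{"delta_pos": [0,0,0],"dr": [0,0,0]},{"delta_pos": [0,0,0],"dr": [0,0,0]},{"delta_pos": [0,0,0],"dr": [0,0,0]},{"delta_pos": [0,0,0],"dr": [0,0,0]}]' --grip 0

```text
time_s: 3.8
position: [0.4921, -0.39, 0.0353]
tool_rot: [[0.371, -0.929, 0.001], [-0.929, -0.371, -0.001], [0.001, -0.0, -1.0]]
ft_force: [-0.5, 1.3, 5.3]
grip_width: 0.033
```

Emit:
arm_command --steps '[{"delta_pos": [0,0,10],"dr": [0,0,0]},{"delta_pos": [0,0,20],"dr": [0,0,0]},{"delta_pos": [0,0,20],"dr": [0,0,0]},{"delta_pos": [0,0,20],"dr": [0,0,0]},{"delta_pos": [0,0,0],"dr": [0,0,0]},{"delta_pos": [0,0,0],"dr": [0,0,0]}]'

```text
time_s: 4.4
position: [0.4918, -0.3896, 0.1041]
tool_rot: [[0.371, -0.929, -0.0], [-0.929, -0.371, 0.0], [-0.0, 0.0, -1.0]]
ft_force: [-0.8, -0.2, -2.3]
grip_width: 0.0331
```

```bash
python3 - <<'E'
from h import *
c,i=shot("wrist","w3")
E
```

```text
(no output)
```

View pics/w3.png

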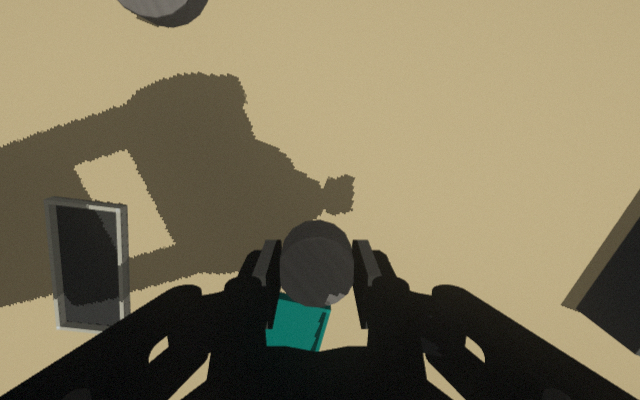

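```bash
python3 - <<'E'
from h import *
c=env.get_calibration("wrist");print(env.observe()["position"])
for p in[(316,258,.0926),(318,270,.07)]:print(ray(c,*p[:2],p[2]))
print(proj(c,(.4918,-.3896,.093)),proj(c,(.4918,-.3896,.069)))
E
```

```text
[ 0.49155658 -0.38939042  0.10340376]
[ 0.49617092 -0.38821707]
[ 0.48013289 -0.39565929]
[315.2387782  267.88559298] [315.48633146 245.92930231]
```

Emit:
arm_command --steps '[{"delta_pos": [-3,30,0],"dr": [0,0,0]},{"delta_pos": [-3,30,0],"dr": [0,0,0]},{"delta_pos": [-3,30,0],"dr": [0,0,0]},{"delta_pos": [-3,31,0],"dr": [0,0,0]},{"delta_pos": [-3,31,0],"dr": [0,0,0]},{"delta_pos": [-3,31,0],"dr": [0,0,0]},{"delta_pos": [-3,31,0],"dr": [0,0,0]},{"delta_pos": [-4,31,0],"dr": [0,0,0]},{"delta_pos": [-4,31,0],"dr": [0,0,0]},{"delta_pos": [-4,30,0],"dr": [0,0,0]},{"delta_pos": [0,0,-20],"dr": [0,0,0]},{"delta_pos": [0,0,-15],"dr": [0,0,0]},{"delta_pos": [0,0,0],"dr": [0,0,0]},{"delta_pos": [0,0,0],"dr": [0,0,0]}]'

```text
time_s: 5.85
position: [0.4587, -0.0838, 0.069]
tool_rot: [[0.371, -0.929, -0.001], [-0.929, -0.371, 0.001], [-0.001, 0.001, -1.0]]
ft_force: [0.1, -0.5, -0.5]
grip_width: 0.0329
```

```bash
python3 - <<'E'
from h import *
c,i=shot("wrist","w4");print(env.observe()["position"])
E
```

```text
[ 0.45897211 -0.08396577  0.06944958]
```

View pics/w4.png

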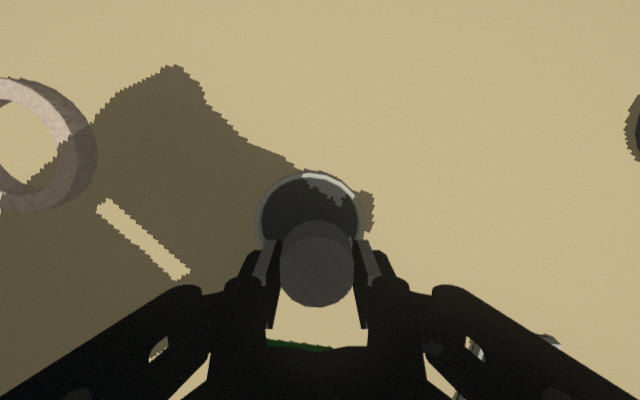

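```bash
python3 - <<'E'
from h import *
c=env.get_calibration("wrist")
for s in(1,-1):
  for e in((.371,-.929),(.929,.371)):
    print(proj(c,(.459+s*.033*e[0],-.0835+s*.033*e[1],.009)))
E
```

```text
[370.4007656  228.05419527]
[314.22848608 172.81824268]
[258.31298438 228.07273407]
[314.45932393 278.45912474]
```

Emit:
arm_command --steps '[{"delta_pos": [0,0,-12],"dr": [0,0,0]},{"delta_pos": [0,0,-10],"dr": [0,0,0]},{"delta_pos": [0,0,-6],"dr": [0,0,0]},{"delta_pos": [0,0,-3],"dr": [0,0,0]},{"delta_pos": [0,0,0],"dr": [0,0,0]},{"delta_pos": [0,0,0],"dr": [0,0,0]}]'

```text
time_s: 6.5
position: [0.459, -0.0839, 0.0385]
tool_rot: [[0.371, -0.929, 0.0], [-0.929, -0.371, -0.0], [0.0, -0.0, -1.0]]
ft_force: [0.0, 0.0, -1.8]
grip_width: 0.0333
```

Emit:
arm_command --steps '[{"delta_pos": [0,0,0],"dr": [0,0,0]},{"delta_pos": [0,0,0],"dr": [0,0,0]},{"delta_pos": [0,0,0],"dr": [0,0,0]},{"delta_pos": [0,0,0],"dr": [0,0,0]},{"delta_pos": [0,0,0],"dr": [0,0,0]},{"delta_pos": [0,0,0],"dr": [0,0,0]},{"delta_pos": [0,0,0],"dr": [0,0,0]},{"delta_pos": [0,0,20],"dr": [0,0,0]},{"delta_pos": [0,0,20],"dr": [0,0,0]},{"delta_pos": [0,0,22],"dr": [0,0,0]},{"delta_pos": [0,0,0],"dr": [0,0,0]}]' --grip 1

```text
time_s: 7.6
position: [0.4599, -0.0842, 0.1024]
tool_rot: [[0.371, -0.929, 0.004], [-0.929, -0.371, -0.002], [0.003, -0.003, -1.0]]
ft_force: [-0.2, -0.5, 0.5]
grip_width: 0.0853
```

```bash
python3 - <<'E'
from h import *
c,i=shot("wrist","w5");print(env.observe()["position"])
for s in(1,-1):
  for e in((.371,-.929),(.929,.371)):
    print(proj(c,(.459+s*.018*e[0],-.0835+s*.018*e[1],.0265)))
E
```

```text
[ 0.45928957 -0.08394744  0.10106545]
[341.54037724 221.0287164 ]
[313.13746447 193.58465913]
[284.87032455 221.08480265]
[313.28340056 247.29737026]
```

View pics/w5.png

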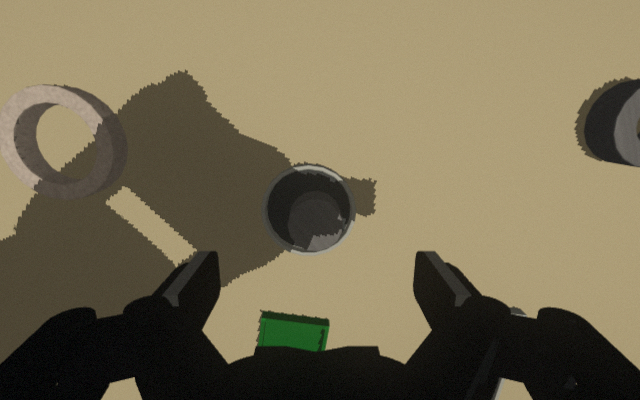

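Emit:
arm_command --steps '[{"delta_pos": [19,-24,0],"dr": [0,0,0]},{"delta_pos": [19,-24,0],"dr": [0,0,0]},{"delta_pos": [19,-24,0],"dr": [0,0,0]},{"delta_pos": [19,-24,0],"dr": [0,0,0]},{"delta_pos": [19,-24,0],"dr": [0,0,0]},{"delta_pos": [19,-24,0],"dr": [0,0,0]},{"delta_pos": [19,-25,0],"dr": [0,0,0]},{"delta_pos": [0,0,0],"dr": [0,0,0]},{"delta_pos": [0,0,0],"dr": [0,0,0]}]'

```text
time_s: 8.55
position: [0.5913, -0.2526, 0.0986]
tool_rot: [[0.37, -0.929, -0.002], [-0.929, -0.37, 0.002], [-0.002, 0.002, -1.0]]
ft_force: [0.2, 0.6, -0.0]
grip_width: 0.0855
```

```bash
python3 - <<'E'
from h import *
c,i=shot("wrist","w6");print(env.observe()["position"])
for s in(1,-1):
  for e in((.371,-.929),(.929,.371)):
    cv2.circle(i,proj(c,(.592+s*.027*e[0],-.253+s*.027*e[1],.024)).astype(int),2,(0,0,255),-1)
cv2.imwrite("pics/w6.png",i)
E
```

```text
[ 0.59116013 -0.25204897  0.09901155]
```

View pics/w6.png

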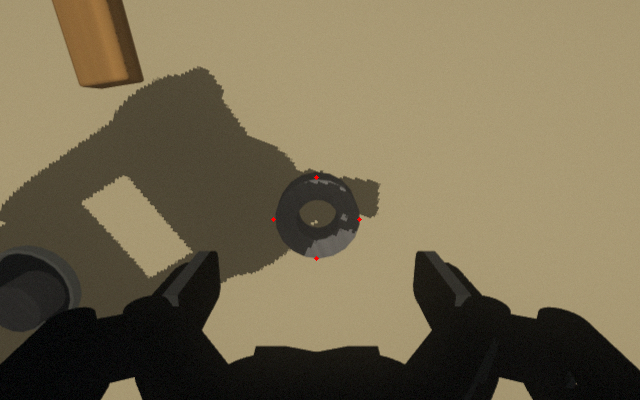

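Emit:
arm_command --steps '[{"delta_pos": [0,0,-20],"dr": [0,0,0]},{"delta_pos": [0,0,-20],"dr": [0,0,0]},{"delta_pos": [0,0,-15],"dr": [0,0,0]},{"delta_pos": [0,0,-10],"dr": [0,0,0]},{"delta_pos": [0,0,0],"dr": [0,0,0]},{"delta_pos": [0,0,0],"dr": [0,0,0]}]'

```text
time_s: 9.2
position: [0.592, -0.2525, 0.0358]
tool_rot: [[0.371, -0.929, 0.0], [-0.929, -0.371, -0.0], [0.0, -0.0, -1.0]]
ft_force: [0.2, 0.5, 0.3]
grip_width: 0.0853
```

Emit:
arm_command --steps '[{"delta_pos": [0,0,0],"dr": [0,0,0]},{"delta_pos": [0,0,0],"dr": [0,0,0]},{"delta_pos": [0,0,0],"dr": [0,0,0]},{"delta_pos": [0,0,0],"dr": [0,0,0]},{"delta_pos": [0,0,0],"dr": [0,0,0]},{"delta_pos": [0,0,0],"dr": [0,0,0]},{"delta_pos": [0,0,0],"dr": [0,0,0]}]' --grip 0

```text
time_s: 9.9
position: [0.5922, -0.2529, 0.0368]
tool_rot: [[0.371, -0.929, 0.001], [-0.929, -0.371, -0.001], [0.001, -0.001, -1.0]]
ft_force: [-2.5, 1.6, 7.8]
grip_width: 0.0506
```

Emit:
arm_command --steps '[{"delta_pos": [0,0,10],"dr": [0,0,0]},{"delta_pos": [0,0,20],"dr": [0,0,0]},{"delta_pos": [0,0,25],"dr": [0,0,0]},{"delta_pos": [0,0,25],"dr": [0,0,0]},{"delta_pos": [0,0,25],"dr": [0,0,0]},{"delta_pos": [0,0,0],"dr": [0,0,0]},{"delta_pos": [0,0,0],"dr": [0,0,0]}]'

```text
time_s: 10.6
position: [0.5917, -0.2527, 0.1403]
tool_rot: [[0.371, -0.929, 0.0], [-0.929, -0.371, -0.0], [0.0, -0.0, -1.0]]
ft_force: [-0.2, 0.2, -2.3]
grip_width: 0.0505
```

Emit:
arm_command --steps '[{"delta_pos": [0,28,0],"dr": [0,0,0]},{"delta_pos": [0,28,0],"dr": [0,0,0]},{"delta_pos": [0,28,0],"dr": [0,0,0]},{"delta_pos": [0,28,0],"dr": [0,0,0]},{"delta_pos": [0,28,0],"dr": [0,0,0]},{"delta_pos": [0,28,0],"dr": [0,0,0]},{"delta_pos": [0,28,0],"dr": [0,0,0]},{"delta_pos": [-1,28,0],"dr": [0,0,0]},{"delta_pos": [-1,28,0],"dr": [0,0,0]},{"delta_pos": [-1,28,0],"dr": [0,0,0]},{"delta_pos": [-1,28,0],"dr": [0,0,0]},{"delta_pos": [-1,28,0],"dr": [0,0,0]},{"delta_pos": [-1,28,0],"dr": [0,0,0]},{"delta_pos": [-1,28,0],"dr": [0,0,0]},{"delta_pos": [-1,28,0],"dr": [0,0,0]},{"delta_pos": [-1,28,0],"dr": [0,0,0]},{"delta_pos": [-1,28,0],"dr": [0,0,0]},{"delta_pos": [-1,28,0],"dr": [0,0,0]},{"delta_pos": [0,0,0],"dr": [0,0,0]},{"delta_pos": [0,0,0],"dr": [0,0,0]}]'

```text
time_s: 12.6
position: [0.5802, 0.2513, 0.1388]
tool_rot: [[0.372, -0.928, -0.003], [-0.928, -0.372, -0.001], [-0.0, 0.003, -1.0]]
ft_force: [0.9, -0.5, -2.2]
grip_width: 0.0502
```

```bash
python3 - <<'E'
from h import *
c,i=shot("wrist","w7");o=env.observe();print(o["position"],o["q"].round(1))
for s in(1,-1):
  for e in((.371,-.929),(.929,.371)):
    cv2.circle(i,proj(c,(.581+s*.042*e[0],.251+s*.042*e[1],.009)).astype(int),2,(0,0,255),-1)
cv2.imwrite("pics/w7.png",i); np.save("w7.npy",c,allow_pickle=True)
E
```

```text
[0.58050543 0.25069117 0.13913294] [12.7 35.4 70.1 -0.  74.6 80.9]
```

View pics/w7.png

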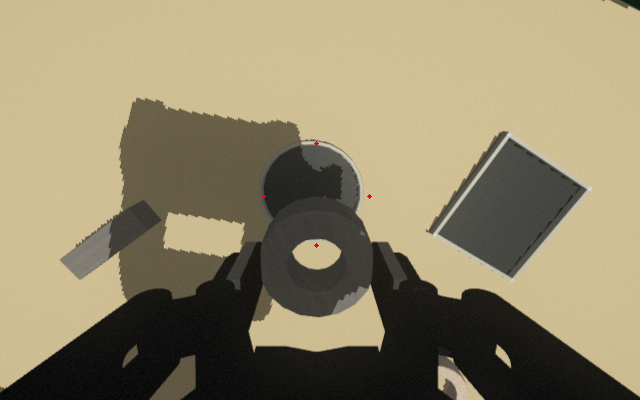

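Emit:
arm_command --steps '[{"delta_pos": [0,4,-25],"dr": [0,0,0]},{"delta_pos": [0,0,-25],"dr": [0,0,0]},{"delta_pos": [0,0,-25],"dr": [0,0,0]},{"delta_pos": [0,0,-15],"dr": [0,0,0]},{"delta_pos": [0,0,-7],"dr": [0,0,0]},{"delta_pos": [0,0,-3],"dr": [0,0,0]},{"delta_pos": [0,0,-1],"dr": [0,0,0]},{"delta_pos": [0,0,0],"dr": [0,0,0]},{"delta_pos": [0,0,0],"dr": [0,0,0]}]'

```text
time_s: 13.55
position: [0.5812, 0.2552, 0.0401]
tool_rot: [[0.371, -0.929, 0.001], [-0.929, -0.371, 0.0], [0.0, -0.001, -1.0]]
ft_force: [-0.1, -1.2, -1.2]
grip_width: 0.0505
```

Emit:
arm_command --steps '[{"delta_pos": [0,0,0],"dr": [0,0,0]},{"delta_pos": [0,0,0],"dr": [0,0,0]},{"delta_pos": [0,0,0],"dr": [0,0,0]},{"delta_pos": [0,0,0],"dr": [0,0,0]},{"delta_pos": [0,0,0],"dr": [0,0,0]},{"delta_pos": [0,0,0],"dr": [0,0,0]},{"delta_pos": [0,0,25],"dr": [0,0,0]},{"delta_pos": [0,0,30],"dr": [0,0,0]},{"delta_pos": [0,0,30],"dr": [0,0,0]},{"delta_pos": [0,0,30],"dr": [0,0,0]},{"delta_pos": [0,0,30],"dr": [0,0,0]},{"delta_pos": [0,0,30],"dr": [0,0,0]},{"delta_pos": [-24,6,0],"dr": [0,0,0]},{"delta_pos": [-24,6,0],"dr": [0,0,0]},{"delta_pos": [-24,6,0],"dr": [0,0,0]},{"delta_pos": [-24,6,0],"dr": [0,0,0]},{"delta_pos": [0,0,0],"dr": [0,0,0]},{"delta_pos": [0,0,0],"dr": [0,0,0]}]' --grip 1

```text
time_s: 15.35
position: [0.4851, 0.2793, 0.2146]
tool_rot: [[0.371, -0.929, 0.001], [-0.929, -0.371, 0.0], [0.0, -0.001, -1.0]]
ft_force: [-0.5, -0.3, -0.4]
grip_width: 0.0852
```

```bash
python3 - <<'E'
from h import *
c,i=shot("wrist","w8");o=env.observe();print(o["position"],o["q"].round(1))
np.save("w8.npy",c,allow_pickle=True)
E
```

```text
[0.48554573 0.27910743 0.21444795] [17.8 24.5 76.6 -0.  78.8 86. ]
```

View pics/w8.png

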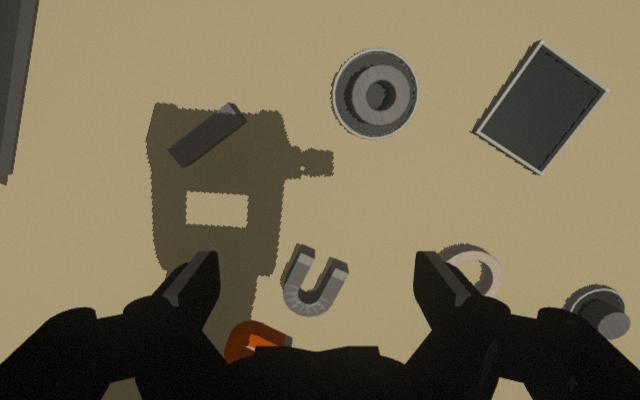

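```bash
python3 - <<'E'
import cv2,numpy as np
i=cv2.imread("pics/w8.png")
a=cv2.resize(i[95:175,160:260],None,fx=4,fy=4,interpolation=2)
b=cv2.resize(i[240:320,270:370],None,fx=4,fy=4,interpolation=2)
o=np.hstack([a,b]);o=cv2.convertScaleAbs(o,alpha=1.8)
cv2.imwrite("pics/z.png",o)
E
```

```text
(no output)
```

View pics/z.png

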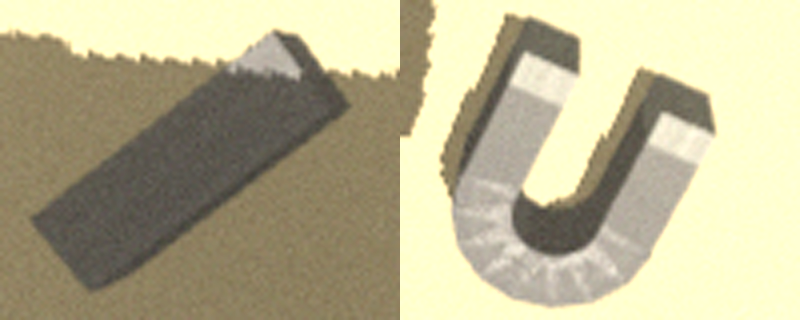

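```bash
python3 - <<'E'
from h import *
c=np.load("w8.npy",allow_pickle=True).item();c7=np.load("w7.npy",allow_pickle=True).item()
P=lambda u,v,x0,y0,z:ray(c,x0+u/4,y0+v/4,z)
a=P(62,254,160,95,.024);b=P(303,68,160,95,.024);m=P(182.5,160.5,160,95,.024)
d=b-a;print("bar",a,b,m,np.linalg.norm(d),np.degrees(np.arctan2(d[1],d[0])))
H={k:P(u,v,270,240,.024) for k,u,v in[("lt",125,52),("lti",178,75),("rti",260,112),("rt",315,135),("lo",55,205),("ro",250,250),("arch",150,305)]}
for k in H:print(k,H[k].round(4))
ac=H["rt"]-H["lt"];print("across",np.linalg.norm(ac),np.degrees(np.arctan2(ac[1],ac[0])))
for n,cc,L in(("w8",c,[(542,41),(608,91),(541,175),(473,131)]),("w7",c7,[(508,133),(591,188),(514,280),(431,233)])):
    q=np.array([ray(cc,u,v,.009) for u,v in L]);print(n,q.mean(0));
    for k in range(4):
        e=q[(k+1)%4]-q[k];print(np.linalg.norm(e),np.degrees(np.arctan2(e[1],e[0])))
E
```

```text
bar [0.45626573 0.41191388] [0.51852055 0.37175857] [0.48808632 0.39149376] 0.07408179073006756 -32.822630773209035
lt [0.4093 0.2651]
lti [0.4084 0.2499]
rti [0.4065 0.226 ]
rt [0.4058 0.21  ]
lo [0.3608 0.2665]
ro [0.3676 0.2127]
arch [0.3416 0.2316]
across 0.05519059324524179 -93.72330491922614
w8 [0.6266451  0.10243707]
0.08285389405182841 -99.78547547873045
0.09449141138784606 170.76677560724298
0.08649111660674685 81.38318863006799
0.09628916275273855 -11.397338860257227
w7 [0.62774984 0.1018639 ]
0.08362415119951097 -98.72840176273954
0.09362727750794445 171.42253216781515
0.08630784538644702 82.03620315914327
0.09480981539644624 -10.196685951645822
```

Emit:
arm_command --steps '[{"delta_pos": [0,9,0],"dr": [0,0,8.36]},{"delta_pos": [0,9,0],"dr": [0,0,8.36]},{"delta_pos": [0,9,0],"dr": [0,0,8.36]},{"delta_pos": [0,9,0],"dr": [0,0,8.36]},{"delta_pos": [0,9,0],"dr": [0,0,8.36]},{"delta_pos": [0,9,0],"dr": [0,0,8.36]},{"delta_pos": [0,9,-10],"dr": [0,0,8.36]},{"delta_pos": [0,9,-10],"dr": [0,0,8.36]},{"delta_pos": [0,9,-10],"dr": [0,0,8.36]},{"delta_pos": [0,9,-10],"dr": [0,0,8.36]},{"delta_pos": [1,9,-15],"dr": [0,0,8.36]},{"delta_pos": [1,9,-15],"dr": [0,0,8.36]},{"delta_pos": [1,4,-15],"dr": [0,0,8.36]},{"delta_pos": [0,0,-15],"dr": [0,0,8.36]},{"delta_pos": [0,0,-15],"dr": [0,0,8.36]},{"delta_pos": [0,0,0],"dr": [0,0,0]},{"delta_pos": [0,0,0],"dr": [0,0,0]}]'

```text
time_s: 17.1
position: [0.4887, 0.3911, 0.0994]
tool_rot: [[0.546, 0.838, 0.0], [0.838, -0.546, -0.0], [0.0, 0.0, -1.0]]
ft_force: [-0.7, 0.2, 0.1]
grip_width: 0.0857
```

```bash
python3 - <<'E'
from h import *
c,i=shot("wrist","w9");o=env.observe();print(o["position"],o["q"].round(1))
np.save("w9.npy",c,allow_pickle=True)
E
```

```text
[0.48873283 0.39121707 0.09989798] [ 27.9  37.2  74.   -0.   68.8 -29.1]
```

View pics/w9.png

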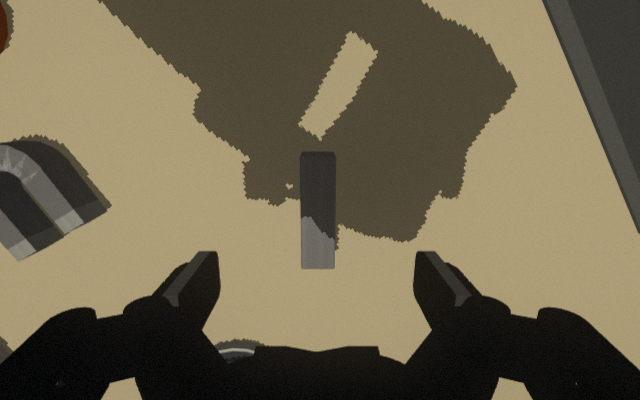

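Emit:
arm_command --steps '[{"delta_pos": [-3,2,-20],"dr": [0,0,0]},{"delta_pos": [0,0,-20],"dr": [0,0,0]},{"delta_pos": [0,0,-15],"dr": [0,0,0]},{"delta_pos": [0,0,-8],"dr": [0,0,0]},{"delta_pos": [0,0,0],"dr": [0,0,0]},{"delta_pos": [0,0,0],"dr": [0,0,0]}]'

```text
time_s: 17.75
position: [0.4854, 0.3934, 0.0373]
tool_rot: [[0.543, 0.84, 0.001], [0.84, -0.543, 0.001], [0.001, 0.001, -1.0]]
ft_force: [0.8, -0.5, 0.1]
grip_width: 0.0856
```

Emit:
arm_command --steps '[{"delta_pos": [0,0,0],"dr": [0,0,0]},{"delta_pos": [0,0,0],"dr": [0,0,0]},{"delta_pos": [0,0,0],"dr": [0,0,0]},{"delta_pos": [0,0,0],"dr": [0,0,0]},{"delta_pos": [0,0,0],"dr": [0,0,0]},{"delta_pos": [0,0,0],"dr": [0,0,0]},{"delta_pos": [0,0,0],"dr": [0,0,0]},{"delta_pos": [0,0,0],"dr": [0,0,0]},{"delta_pos": [0,0,0],"dr": [0,0,0]}]' --grip 0

```text
time_s: 18.65
position: [0.4851, 0.3933, 0.0368]
tool_rot: [[0.542, 0.84, 0.001], [0.84, -0.542, 0.0], [0.001, 0.0, -1.0]]
ft_force: [0.3, -0.5, 5.5]
grip_width: 0.0203
```

Emit:
arm_command --steps '[{"delta_pos": [0,0,10],"dr": [0,0,0]},{"delta_pos": [0,0,20],"dr": [0,0,0]},{"delta_pos": [0,0,25],"dr": [0,0,0]},{"delta_pos": [0,0,25],"dr": [0,0,0]},{"delta_pos": [0,0,25],"dr": [0,0,0]},{"delta_pos": [0,0,25],"dr": [0,0,0]},{"delta_pos": [0,0,0],"dr": [0,0,0]}]'

```text
time_s: 19.35
position: [0.4858, 0.3938, 0.1697]
tool_rot: [[0.542, 0.84, 0.005], [0.84, -0.542, 0.003], [0.005, 0.003, -1.0]]
ft_force: [0.5, 1.2, -1.8]
grip_width: 0.0201
```

Emit:
arm_command --steps '[{"delta_pos": [-5,-32,0],"dr": [0,0,2.4]},{"delta_pos": [-5,-32,0],"dr": [0,0,2.4]},{"delta_pos": [-5,-32,0],"dr": [0,0,2.4]},{"delta_pos": [-5,-32,0],"dr": [0,0,2.4]},{"delta_pos": [-5,-32,0],"dr": [0,0,2.4]},{"delta_pos": [-5,-32,0],"dr": [0,0,2.4]},{"delta_pos": [-5,-32,0],"dr": [0,0,2.4]},{"delta_pos": [-5,-32,0],"dr": [0,0,2.4]},{"delta_pos": [-5,-32,0],"dr": [0,0,2.4]},{"delta_pos": [-5,-32,0],"dr": [0,0,2.4]},{"delta_pos": [-5,-32,0],"dr": [0,0,2.4]},{"delta_pos": [-5,-32,0],"dr": [0,0,2.4]},{"delta_pos": [-5,-32,0],"dr": [0,0,2.4]},{"delta_pos": [-5,-32,0],"dr": [0,0,2.4]},{"delta_pos": [-5,-32,0],"dr": [0,0,2.4]},{"delta_pos": [-5,-32,0],"dr": [0,0,2.4]},{"delta_pos": [-5,-32,0],"dr": [0,0,2.3]},{"delta_pos": [-5,-32,0],"dr": [0,0,2.3]},{"delta_pos": [-4,-32,0],"dr": [0,0,2.3]},{"delta_pos": [-3,-32,0],"dr": [0,0,2.3]}]'

```text
time_s: 21.35
position: [0.387, -0.2476, 0.1653]
tool_rot: [[-0.256, 0.967, -0.001], [0.967, 0.256, 0.002], [0.002, -0.001, -1.0]]
ft_force: [1.7, -0.2, -2.0]
grip_width: 0.0205
```

Emit:
arm_command --steps '[{"delta_pos": [0,-5,-20],"dr": [0,0,0]},{"delta_pos": [0,0,-20],"dr": [0,0,0]},{"delta_pos": [0,0,-20],"dr": [0,0,0]},{"delta_pos": [0,0,0],"dr": [0,0,0]},{"delta_pos": [0,0,0],"dr": [0,0,0]}]'

```text
time_s: 21.85
position: [0.3877, -0.2516, 0.1061]
tool_rot: [[-0.255, 0.967, -0.001], [0.967, 0.255, 0.001], [0.001, -0.001, -1.0]]
ft_force: [-0.7, -0.7, -2.2]
grip_width: 0.0202
```

```bash
python3 - <<'E'
from h import *
c,i=shot("wrist","w10");o=env.observe();print(o["position"],o["q"].round(1))
np.save("w10.npy",c,allow_pickle=True)
a=np.radians(14.5);x=np.array([np.cos(a),np.sin(a)]);y=np.array([-x[1],x[0]])
for s,t in((1,1),(1,-1),(-1,-1),(-1,1)):
    p=np.array([.389,-.251])+s*.0525*x+t*.026*y
    cv2.circle(i,proj(c,(*p,.009)).astype(int),2,(0,0,255),-1)
cv2.imwrite("pics/w10.png",i)
E
```

```text
[ 0.38800115 -0.25182429  0.10668446] [ -47.7   23.4  100.4   -0.    56.2 -152.5]
```

View pics/w10.png

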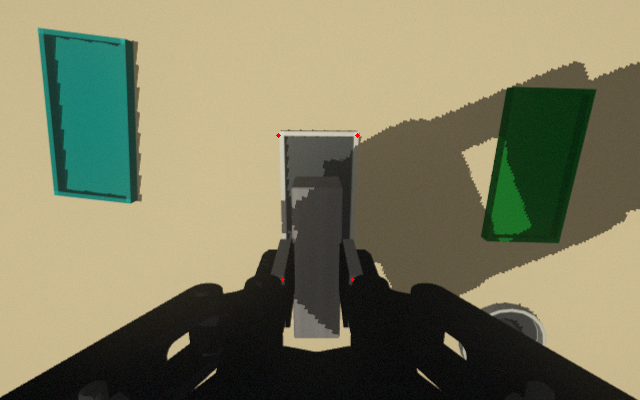

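Emit:
arm_command --steps '[{"delta_pos": [-2,-1,-20],"dr": [0,0,0]},{"delta_pos": [0,0,-20],"dr": [0,0,0]},{"delta_pos": [0,0,-15],"dr": [0,0,0]},{"delta_pos": [0,0,-7],"dr": [0,0,0]},{"delta_pos": [0,0,-3],"dr": [0,0,0]},{"delta_pos": [0,0,-2],"dr": [0,0,0]},{"delta_pos": [0,0,0],"dr": [0,0,0]},{"delta_pos": [0,0,0],"dr": [0,0,0]}]'

```text
time_s: 22.7
position: [0.3861, -0.253, 0.0398]
tool_rot: [[-0.255, 0.967, 0.001], [0.967, 0.255, -0.001], [-0.001, 0.0, -1.0]]
ft_force: [0.7, 0.6, -1.9]
grip_width: 0.02
```

```bash
python3 - <<'E'
from h import *
c,i=shot("wrist","w11");o=env.observe();print(o["position"],o["q"].round(1))
cv2.imwrite("pics/w11z.png",i[140:380,220:420].repeat(2,0).repeat(2,1))
E
```

```text
[ 0.38608397 -0.2529689   0.03979815] [ -48.    30.   104.6   -0.    45.3 -152.7]
```

View pics/w11z.png

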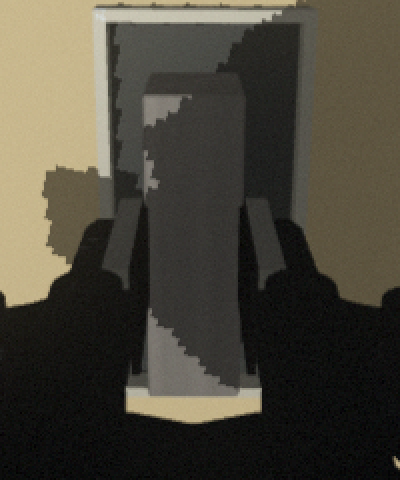

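Emit:
arm_command --steps '[{"delta_pos": [0,0,-1],"dr": [0,0,0]},{"delta_pos": [0,0,0],"dr": [0,0,0]}]'

```text
time_s: 22.95
position: [0.3861, -0.253, 0.0393]
tool_rot: [[-0.255, 0.967, 0.001], [0.967, 0.255, -0.001], [-0.001, 0.001, -1.0]]
ft_force: [-2.5, 1.1, 8.8]
grip_width: 0.0205
```

Emit:
arm_command --steps '[{"delta_pos": [0,0,0],"dr": [0,0,0]},{"delta_pos": [0,0,0],"dr": [0,0,0]},{"delta_pos": [0,0,0],"dr": [0,0,0]},{"delta_pos": [0,0,0],"dr": [0,0,0]},{"delta_pos": [0,0,0],"dr": [0,0,0]},{"delta_pos": [0,0,0],"dr": [0,0,0]},{"delta_pos": [0,0,0],"dr": [0,0,0]},{"delta_pos": [0,0,0],"dr": [0,0,0]},{"delta_pos": [0,0,20],"dr": [0,0,0]},{"delta_pos": [0,0,25],"dr": [0,0,0]},{"delta_pos": [0,0,25],"dr": [0,0,0]},{"delta_pos": [0,0,25],"dr": [0,0,0]},{"delta_pos": [0,0,0],"dr": [0,0,0]}]' --grip 1

```text
time_s: 24.25
position: [0.3868, -0.2536, 0.1359]
tool_rot: [[-0.255, 0.967, 0.004], [0.967, 0.255, -0.004], [-0.005, 0.003, -1.0]]
ft_force: [0.8, -0.0, 0.6]
grip_width: 0.0855
```

Emit:
arm_command --steps '[{"delta_pos": [0,27,0],"dr": [0,0,-1]},{"delta_pos": [0,27,0],"dr": [0,0,-1]},{"delta_pos": [0,27,0],"dr": [0,0,-1]},{"delta_pos": [0,27,0],"dr": [0,0,-1]},{"delta_pos": [0,27,0],"dr": [0,0,-1]},{"delta_pos": [0,27,0],"dr": [0,0,-1]},{"delta_pos": [0,27,0],"dr": [0,0,-1]},{"delta_pos": [0,27,0],"dr": [0,0,-1]},{"delta_pos": [0,27,0],"dr": [0,0,-1]},{"delta_pos": [0,27,0],"dr": [0,0,-1]},{"delta_pos": [0,27,0],"dr": [0,0,-1]},{"delta_pos": [0,27,0],"dr": [0,0,-1]},{"delta_pos": [0,27,0],"dr": [0,0,-1]},{"delta_pos": [0,27,0],"dr": [0,0,-1]},{"delta_pos": [0,27,0],"dr": [0,0,-1]},{"delta_pos": [0,29,0],"dr": [0,0,-1]},{"delta_pos": [0,29,0],"dr": [0,0,-1]},{"delta_pos": [0,29,0],"dr": [0,0,-1]},{"delta_pos": [0,0,0],"dr": [0,0,0]},{"delta_pos": [0,0,0],"dr": [0,0,0]}]'

```text
time_s: 26.25
position: [0.3854, 0.2393, 0.1326]
tool_rot: [[0.055, 0.998, -0.001], [0.998, -0.055, -0.001], [-0.001, -0.001, -1.0]]
ft_force: [0.2, -0.1, -0.1]
grip_width: 0.0853
```

```bash
python3 - <<'E'
from h import *
c,i=shot("wrist","w12");o=env.observe();print(o["position"],o["q"].round(1))
for p in((.4093,.2651),(.4058,.21),(.3736,.2395),(.3396,.2416)):
    cv2.circle(i,proj(c,(*p,.024)).astype(int),2,(0,0,255),-1)
cv2.imwrite("pics/w12.png",i);_,t=shot("top","top1")
print(proj(c,(*o["position"][:2],.024)))
E
```

```text
[0.38556669 0.23881601 0.13278754] [ 16.8  20.4  99.8  -0.   59.9 -70. ]
[316.71539413 205.38535192]
```

View pics/w12.png

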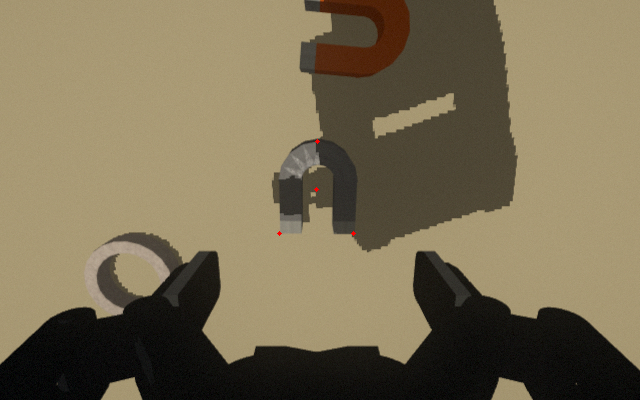

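Emit:
arm_command --steps '[{"delta_pos": [0,0,-25],"dr": [0,0,0]},{"delta_pos": [0,0,-25],"dr": [0,0,0]},{"delta_pos": [0,0,-25],"dr": [0,0,0]},{"delta_pos": [0,0,-14],"dr": [0,0,0]},{"delta_pos": [0,0,-8],"dr": [0,0,0]},{"delta_pos": [0,0,0],"dr": [0,0,0]},{"delta_pos": [0,0,0],"dr": [0,0,0]}]'

```text
time_s: 27.05
position: [0.3863, 0.239, 0.0368]
tool_rot: [[0.057, 0.998, 0.001], [0.998, -0.057, 0.0], [0.0, 0.001, -1.0]]
ft_force: [-0.5, -0.3, -0.0]
grip_width: 0.0854
```

Emit:
arm_command --steps '[{"delta_pos": [0,0,0],"dr": [0,0,0]},{"delta_pos": [0,0,0],"dr": [0,0,0]},{"delta_pos": [0,0,0],"dr": [0,0,0]},{"delta_pos": [0,0,0],"dr": [0,0,0]},{"delta_pos": [0,0,0],"dr": [0,0,0]},{"delta_pos": [0,0,0],"dr": [0,0,0]},{"delta_pos": [0,0,0],"dr": [0,0,0]}]' --grip 0 --squeeze 80

```text
time_s: 27.75
position: [0.3862, 0.2393, 0.0376]
tool_rot: [[0.057, 0.998, 0.002], [0.998, -0.057, 0.0], [0.0, 0.002, -1.0]]
ft_force: [-2.3, -1.6, 14.3]
grip_width: 0.053
```

Emit:
arm_command --steps '[{"delta_pos": [0,0,10],"dr": [0,0,0]},{"delta_pos": [0,0,20],"dr": [0,0,0]},{"delta_pos": [0,0,25],"dr": [0,0,0]},{"delta_pos": [0,0,25],"dr": [0,0,0]},{"delta_pos": [0,0,20],"dr": [0,0,0]},{"delta_pos": [0,0,0],"dr": [0,0,0]}]'

```text
time_s: 28.35
position: [0.3867, 0.2396, 0.1386]
tool_rot: [[0.056, 0.998, 0.005], [0.998, -0.056, 0.001], [0.002, 0.005, -1.0]]
ft_force: [0.7, -0.1, -2.8]
grip_width: 0.0526
```

Emit:
arm_command --steps '[{"delta_pos": [21,-12,0],"dr": [0,0,-0.5]},{"delta_pos": [21,-12,0],"dr": [0,0,-0.5]},{"delta_pos": [21,-12,0],"dr": [0,0,-0.5]},{"delta_pos": [21,-12,0],"dr": [0,0,-0.5]},{"delta_pos": [21,-12,0],"dr": [0,0,-0.5]},{"delta_pos": [21,-12,0],"dr": [0,0,-0.5]},{"delta_pos": [21,-12,0],"dr": [0,0,-0.5]},{"delta_pos": [21,-12,0],"dr": [0,0,-0.5]},{"delta_pos": [21,-11,0],"dr": [0,0,-0.6]},{"delta_pos": [21,-11,0],"dr": [0,0,-0.6]},{"delta_pos": [21,-11,0],"dr": [0,0,-0.6]},{"delta_pos": [21,-11,0],"dr": [0,0,-0.6]},{"delta_pos": [0,0,-25],"dr": [0,0,0]},{"delta_pos": [0,0,-20],"dr": [0,0,0]},{"delta_pos": [0,0,0],"dr": [0,0,0]},{"delta_pos": [0,0,0],"dr": [0,0,0]}]'

```text
time_s: 29.95
position: [0.6377, 0.0993, 0.0908]
tool_rot: [[0.167, 0.986, -0.001], [0.986, -0.167, 0.0], [-0.0, -0.001, -1.0]]
ft_force: [0.8, -0.6, -2.0]
grip_width: 0.0526
```

```bash
python3 - <<'E'
from h import *
c,i=shot("wrist","w13");o=env.observe();print(o["position"],o["q"].round(1))
a=np.radians(-9.8);x=np.array([np.cos(a),np.sin(a)]);y=np.array([-x[1],x[0]])
for s,t in((1,1),(1,-1),(-1,-1),(-1,1)):
    p=np.array([.627,.102])+s*.0485*x+t*.0425*y
    cv2.circle(i,proj(c,(*p,.009)).astype(int),2,(0,0,255),-1)
cv2.imwrite("pics/w13.png",i)
E
```

```text
[0.63810193 0.09930905 0.091735  ] [ -1.6  39.4  70.7   0.   69.8 -82. ]
```

View pics/w13.png

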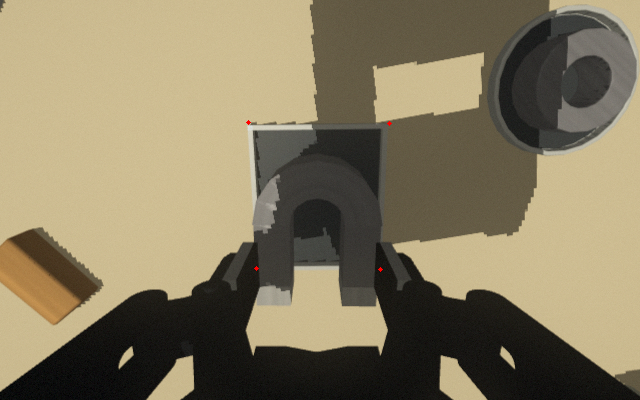

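Emit:
arm_command --steps '[{"delta_pos": [1,1,-20],"dr": [0,0,0]},{"delta_pos": [0,0,-15],"dr": [0,0,0]},{"delta_pos": [0,0,-10],"dr": [0,0,0]},{"delta_pos": [0,0,-4],"dr": [0,0,0]},{"delta_pos": [0,0,-2],"dr": [0,0,0]},{"delta_pos": [0,0,-1],"dr": [0,0,0]},{"delta_pos": [0,0,0],"dr": [0,0,0]},{"delta_pos": [0,0,0],"dr": [0,0,0]}]'

```text
time_s: 30.8
position: [0.6393, 0.1002, 0.0403]
tool_rot: [[0.167, 0.986, 0.002], [0.986, -0.167, -0.0], [0.0, 0.002, -1.0]]
ft_force: [-1.0, 1.3, 2.9]
grip_width: 0.0525
```

Emit:
arm_command --steps '[{"delta_pos": [0,0,0],"dr": [0,0,0]},{"delta_pos": [0,0,0],"dr": [0,0,0]},{"delta_pos": [0,0,0],"dr": [0,0,0]},{"delta_pos": [0,0,0],"dr": [0,0,0]},{"delta_pos": [0,0,0],"dr": [0,0,0]},{"delta_pos": [0,0,0],"dr": [0,0,0]},{"delta_pos": [0,0,20],"dr": [0,0,0]},{"delta_pos": [0,0,25],"dr": [0,0,0]},{"delta_pos": [0,0,30],"dr": [0,0,0]},{"delta_pos": [0,0,30],"dr": [0,0,0]},{"delta_pos": [0,0,30],"dr": [0,0,0]},{"delta_pos": [-20,-15,30],"dr": [0,0,0]},{"delta_pos": [-25,-25,30],"dr": [0,0,0]},{"delta_pos": [-25,-25,30],"dr": [0,0,0]},{"delta_pos": [-25,-25,30],"dr": [0,0,0]},{"delta_pos": [0,0,0],"dr": [0,0,0]},{"delta_pos": [0,0,0],"dr": [0,0,0]}]' --grip 1

```text
time_s: 32.5
position: [0.5437, 0.0099, 0.2948]
tool_rot: [[0.169, 0.986, 0.001], [0.986, -0.169, -0.0], [0.0, 0.001, -1.0]]
ft_force: [0.6, -0.6, -1.1]
grip_width: 0.0855
```

```bash
python3 - <<'E'
from h import *
o=env.observe();print(o["position"],o["q"].round(1))
for n in("wrist","scene","top"):
    c,i=shot(n,"end_"+n)
    for k,p in dict(horse=(.627,.102),bar=(.387,-.2535),ring=(.581,.255),disc=(.459,-.0835)).items():
        print(n,k,proj(c,(*p,.0265)).round(0))
c,i=env.get_calibration("scene"),cv2.imread("pics/end_scene.png")
# rectified top-plane (z=26 mm) maps, 8 mm per character, printed as brightness
for n in("scene","wrist"):
  c,i=env.get_calibration(n),cv2.imread(f"pics/end_{n}.png")
  for k,p,a,w in (("horse",(.627,.102),-9.8,.056),("bar",(.387,-.2535),14.5,.056)):
    a=np.radians(a);x=np.array([np.cos(a),np.sin(a)]);y=np.array([-x[1],x[0]])
    print(n,k,"rows: x + to -, cols: y + to -, 7 mm")
    for s in np.arange(w,-w-.001,-.007):
        r=[]
        for t in np.arange(w,-w-.001,-.007):
            u,v=proj(c,(*(np.array(p)+s*x+t*y),.0265)).round().astype(int)
            r.append("%4d"%i[v,u].mean() if 0<=u<640 and 0<=v<400 else "  ..")
        print("".join(r))
E
```

```text
[0.54374138 0.00992049 0.29481916] [-11.4  19.7  70.8   0.   89.5 -91.7]
wrist horse [400. 219.]
wrist bar [59. 69.]
wrist ring [523. 163.]
wrist disc [224. 108.]
scene horse [388. 231.]
scene bar [223. 238.]
scene ring [415. 196.]
scene disc [293. 225.]
top horse [287. 144.]
top bar [403. 223.]
top ring [237. 157.]
top disc [347. 199.]
scene horse rows: x + to -, cols: y + to -, 7 mm
 172 170 171 170 160 100  89  91  91  90  88  59  64  91  89  58  71
 170 172 170 169 161  60  67  63  62  63  65  64  63  64  64  77 106
 172 170 171 171 152  69  75  78  81  64  64  67  78  80  74 102  93
 171 171 170 170 160  95  68  79  75  67  64  75  71  85  70  61 120
 172 170 171 172 171 147 151  76  64  66 137 149 151  78  62  98 101
 172 171 171 169 171 112 113  76  64  66  76 112 103  64  66  62  82
 171 172 171 171 160 113 114  68  67  66 101 115 116  61  62  60 111
 170 170 171 171 155 110 113  58  67  67  77 113 110  67  63  60  82
 170 171 169 171 172 112 117  64  68  66 104 111 115  64  65  60 114
 170 170 172 173 172 118 113  63  64  66  97 122 104  61  67  63 112
 171 172 171 171 172 1
[... 3422 characters left out ...]
31 133 133
 136 128  50  57  32  42  46  86  84  96 132 132 134 133 131 136 134
 130 132  55  53  27  37  41  87  87  97 133 132 131 132 134 133 132
 131 131  50  52  30  40  40  84  81  92 131 133 134 134 131 132 132
 130 134  52  52  32  37  48  86  87  91 132 131 134 132 133 132 131
 133 132  54  55  30  40  43  86  89  88 133 132 130 135 131 132 133
 128 133  52  52  50  40  37  87  89  92 135 134 134 133 133 130 130
 132 131  55  51  49  49  49  76  78  85 128 133 131 134 133 132  ..
 132 130 126 136 134 133 133 133 132 143 129 128 131 132 132  ..  ..
 129 129 131 133 132 129 133 132 132 130 133 131 134 134  ..  ..  ..
  ..  ..  .. 131 133 129 135 132 131 132 132 130 129  ..  ..  ..  ..
```

```bash
python3 -c "
from rig import env
print(env.close_job())"
```

```text
the job is handed in; nothing more can be done
None
```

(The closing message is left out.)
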